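# Put the doming stakes away by size

## Task

Put the four steel doming stakes away on the holder board in order of head size, one standing upright in the middle of each felt pad, with the smallest head on the pad next to the wooden ring cone and the largest at the other end. Set each one down rather than dropping it, never let one topple, and leave the glass jar standing where it is.

Things in the scene. Friction and masses are not known exactly. Their poses are not given: they have to be found in the camera images.
- stake_26: steel doming stake with the smallest head: a mushroom standing on a round foot. Head 26 mm in diameter, with an upright band 39 to 53 mm above the origin (grip here, from above, any direction), low dome over it, total height 58 mm; neck 18 mm thick; foot 40 mm in diameter, 10 mm thick. About 180 g. Origin: centre of the foot's underside, z up; round, yaw is arbitrary.
- stake_36: steel doming stake with the second smallest head: a mushroom standing on a round foot. Head 36 mm in diameter, with an upright band 39 to 53 mm above the origin (grip here, from above, any direction), low dome over it, total height 60 mm; neck 18 mm thick; foot 40 mm in diameter, 10 mm thick. About 240 g. Origin: centre of the foot's underside, z up; round, yaw is arbitrary.
- stake_46: steel doming stake with the second largest head: a mushroom standing on a round foot. Head 46 mm in diameter, with an upright band 39 to 53 mm above the origin (grip here, from above, any direction), low dome over it, total height 62 mm; neck 18 mm thick; foot 40 mm in diameter, 10 mm thick. About 320 g. Origin: centre of the foot's underside, z up; round, yaw is arbitrary.
- stake_56: steel doming stake with the largest head: a mushroom standing on a round foot. Head 56 mm in diameter, with an upright band 39 to 53 mm above the origin (grip here, from above, any direction), low dome over it, total height 64 mm; neck 18 mm thick; foot 40 mm in diameter, 10 mm thick. About 420 g. Origin: centre of the foot's underside, z up; round, yaw is arbitrary.
- pad_1: grey felt pad, at one end of the row of four on the dark wooden board (85 x 440 mm, 12 mm high): fixed disc 56 mm in diameter, 2 mm thick, top 14 mm above the bench. Origin: centre of its underside, 12 mm above the bench; x across the board, y along the row. Pads 75 mm apart, in the order pad_1 to pad_4 along +y.
- pad_2: grey felt pad, an inner one of the row of four on the dark wooden board (85 x 440 mm, 12 mm high): fixed disc 56 mm in diameter, 2 mm thick, top 14 mm above the bench. Origin: centre of its underside, 12 mm above the bench; x across the board, y along the row. Pads 75 mm apart, in the order pad_1 to pad_4 along +y.
- pad_3: grey felt pad, an inner one of the row of four on the dark wooden board (85 x 440 mm, 12 mm high): fixed disc 56 mm in diameter, 2 mm thick, top 14 mm above the bench. Origin: centre of its underside, 12 mm above the bench; x across the board, y along the row. Pads 75 mm apart, in the order pad_1 to pad_4 along +y.
- pad_4: grey felt pad, at one end of the row of four on the dark wooden board (85 x 440 mm, 12 mm high): fixed disc 56 mm in diameter, 2 mm thick, top 14 mm above the bench. Origin: centre of its underside, 12 mm above the bench; x across the board, y along the row. Pads 75 mm apart, in the order pad_1 to pad_4 along +y.
- ring_cone: small light wooden cone, 32 mm in diameter at the foot, 58 mm high, fixed upright on one end of the board, 72.5 mm beyond the end pad (pad_1 or pad_4, it varies; a low white dish is at the other end). It marks the end for the smallest stake. Origin: centre of its underside, z up.
- jar: glass jar with a black cap, 56 mm in diameter, 65 mm high, standing loose on the bench among the stakes; it is not to be moved. Origin: centre of its underside, z up.
Things that resemble listed ones, but are neither listed nor needed, are in the scene too. What is shaped like the stake_56 but pink or red is not meant.

How it is judged:
At the end, for the whole second after the job is handed in: From the ring cone's end, the stakes with 26, 36, 46 and 56 mm heads stand on the 1st, 2nd, 3rd and 4th pad, within 12 mm of its centre, upright within 0.1 rad, foot on the pad, released and at rest; the jar is upright within 25 mm of its start (((horizontal distance between ring_cone and pad_1 below 0.12 m and horizontal distance between stake_26 and pad_1 below 0.012 m and horizontal distance between stake_36 and pad_2 below 0.012 m and horizontal distance between stake_46 and pad_3 below 0.012 m and horizontal distance between stake_56 and pad_4 below 0.012 m) or (horizontal distance between ring_cone and pad_4 below 0.12 m and horizontal distance between stake_26 and pad_4 below 0.012 m and horizontal distance between stake_36 and pad_3 below 0.012 m and horizontal distance between stake_46 and pad_2 below 0.012 m and horizontal distance between stake_56 and pad_1 below 0.012 m)) and angle between each of stake_26, stake_36, stake_46, stake_56's own z axis and vertical below 0.1 rad and height (world z) of stake_26 between 0.011 and 0.018 m and linear speed of each of stake_26, stake_36, stake_46, stake_56 below 0.02 m/s and contact force between the fingers and stake_26 below 0.05 N and height (world z) of stake_36 between 0.011 and 0.018 m and contact force between the fingers and stake_36 below 0.05 N and height (world z) of stake_46 between 0.011 and 0.018 m and contact force between the fingers and stake_46 below 0.05 N and height (world z) of stake_56 between 0.011 and 0.018 m and contact force between the fingers and stake_56 below 0.05 N and distance of jar from where it was at the start of the episode below 0.025 m and angle between jar's own z axis and vertical below 0.15 rad); the robot touches nothing.
It fails at once if a stake is tipped over (more than 0.6 rad) (angle between any of stake_26, stake_36, stake_46, stake_56's own z axis and vertical above 0.6 rad).
It fails at once if a stake is dropped (moves at over 0.6 m/s while the fingers do not hold it, a fall of about 18 mm) ((linear speed of stake_26 above 0.6 m/s and contact force between the fingers and stake_26 below 0.01 N) or (linear speed of stake_36 above 0.6 m/s and contact force between the fingers and stake_36 below 0.01 N) or (linear speed of stake_46 above 0.6 m/s and contact force between the fingers and stake_46 below 0.01 N) or (linear speed of stake_56 above 0.6 m/s and contact force between the fingers and stake_56 below 0.01 N)).
It fails at once if the jar is knocked over or shifted by more than 25 mm (distance of jar from where it was at the start of the episode above 0.025 m or angle between jar's own z axis and vertical above 0.5 rad).
It also fails if it takes over 96 s, if anything falls off the work surface, if the arm or the gripper's body presses on something with over 40 N, if the wrist force passes 120 N, or if a joint passes its speed limit or range.

## Robot

A 6-joint arm with a two-finger parallel gripper is mounted at the origin on the work surface. World frame = base frame: x ahead of the robot, y to its left, z up, the work surface at z = 0. Lengths are in m, angles in rad, forces in N, time in s.
With the tool pointing down it reaches from about 0.375 to 0.9 m from the base axis. Payload 3.1 kg.
Tool frame: the origin (TCP) lies at the very end of the fingers, on their centre line; the grasp point (between the pads) lies 19 mm behind it; z points along the fingers, y is the line along which they close (so a half turn about z gives the same grasp; the last joint's range is limited). The gripper opens to 85 mm and grips with 20 to 120 N. Pads are 22 mm wide; open, the fingers measure 114 mm over their backs; the gripper's body (76 mm by 85 mm) begins 54 mm behind the grasp point. The pads swing forward as they close: fully open they stand 13 mm farther back than shut.
Start: joints at [1.103, 0.527, 1.433, -0, 1.181, -0.178], TCP at [0.178, 0.599, 0.231] pointing down, gripper open.
Joint ranges: [-3.08, 3.08], [-0.75, 2.2], [0.22, 2.44], [-1.43, 4.57], [0, 2.65], [-2.85, 2.85]. Speed limits (rad/s): [2.79, 2.79, 3.14, 3.14, 3.14, 3.14].

## Interface

Orientations are given as a unit quaternion [w, x, y, z].
In Python, from rig import manip gives the robot as it stands. The module is installed in compiled form; this text tells all that it offers.
- The arm moves only by the shell command python3 -m crank 'ROWS' [FORCE]. ROWS is text: rows parted by semicolons, each of 7 numbers parted by spaces: the opening, from 0 (shut) to 1 (fully open), then the shift along the tool's x, y, z in m, then the turn, a rotation vector about the tool's x, y, z in degrees. In form: hand x y z wx wy wz; .... A call has 1 to 8 rows; each row shifts and turns the commanded pose from where the row before left it, along the tool's axes as they then stand; what a row does not reach is not made up. A row lasts 1/10 s, in which the tool goes at most 50 mm and 8.59 degrees, less where a joint would pass 70% of its speed; a pose out of reach is approached as far as the arm can. A call with a gripper value outside its range is refused whole. The fingers move at their own pace and stop on an object; FORCE is the grip in N (left out, the last holds). Time passes only in rows, so rows that do not move let the fingers close. It gives the time, the measured TCP pose, the force, the opening and the grip force at its end, in the units of the state.
- manip.state(): the state, without advancing time (a new reading comes with each control period).
- manip.read_camera(name): name is "scene" or "side" or "wrist"; returns the picture (420x560x3 uint8, red, green, blue); there is no depth.
- manip.camera_info(name): a dict with "camera_matrix" (3x3 intrinsics, pixels), "extrinsics" (4x4, takes a point from camera to world coordinates); the wrist camera has in their place "hand_eye" (4x4, takes a point from camera to tool coordinates, whose origin is the TCP and whose axes are the flange's). Camera axes: x right, y up, looking along -z (the intrinsics and any distortion apply to the point x, -y, -z); pixel columns grow to the right and rows downward; lengths in m; the calibration is good to about 2 mm. A picture is of the moment at which its call begins: read the wrist's pose just before it. camera_info takes no time and is no camera call.
- manip.hand_in(): hands the job in; it is judged then, once.
The state is a dict: "time": time; "joint_positions": joint angles; "dq": joint speeds; "tau": joint torques, N m; "eef_pos": TCP position; "orientation": TCP orientation; "force": force on the tool from outside, world axes, zero at the start; "torque": the same for the moment, N m; "opening": finger opening in m; "finger_force": force on a finger pad.
Only numpy, scipy, OpenCV 4.12 (cv2) and the standard library are available. Lean on these libraries where they do the work, as an engineer would, in place of code of your own. Each camera call takes 0.05 s, during which the arm holds its last target. There are 200 camera calls.

## Working session

There is one attempt and no reset: what is moved stays moved. The work goes in short steps, Python scripts to look and compute and a shell command to move; the robot and the scene stay as the last step left them, time stands still between calls to the robot, and variables do not carry over. Pictures are saved under pics/ and viewed, at most 14 in all, crops included, and the job is handed in when it is done.

```bash
mkdir -p pics; cat > h.py <<'E'
import numpy as np,cv2
from rig import manip
from scipy.spatial.transform import Rotation as R
def info(n):
    i=manip.camera_info(n); return i
def T(n,s=None):
    i=info(n)
    if n!='wrist': return np.array(i['camera_matrix']),np.array(i['extrinsics'])
    s=s or manip.state(); q=s['orientation']; M=np.eye(4); M[:3,:3]=R.from_quat([q[1],q[2],q[3],q[0]]).as_matrix(); M[:3,3]=s['eef_pos']
    return np.array(i['camera_matrix']),M@np.array(i['hand_eye'])
def ray(KT,u,v,z):
    K,E=KT; d=np.linalg.inv(K)@[u,v,1]; d=E[:3,:3]@[d[0],-d[1],-d[2]]; o=E[:3,3]
    return o+d*(z-o[2])/d[2]
def proj(KT,p):
    K,E=KT; c=np.linalg.inv(E)@np.r_[p,1]; x=K@[c[0],-c[1],-c[2]]; return x[:2]/x[2]
def shot(n,f):
    im=manip.read_camera(n); cv2.imwrite('pics/'+f,im[:,:,::-1]); return im
E
python3 - <<'E'
from h import *
print(manip.state())
for n in('scene','side','wrist'):
    shot(n,n+'0.png'); print(info(n))
E
```

```text
{'time': 0.0, 'joint_positions': array([ 1.10353950e+00,  5.28450756e-01,  1.43390855e+00, -1.07591136e-05,
        1.18141977e+00, -1.78500244e-01]), 'dq': array([ 0.00051739,  0.00129546,  0.00063254,  0.0008956 , -0.00201734,
        0.001073  ]), 'tau': array([ 1.14545583e-04, -4.42349946e+01, -1.78022522e+01, -2.47319131e-04,
        8.59510998e-03, -2.46893652e-07]), 'eef_pos': array([0.17761816, 0.59847376, 0.23034112]), 'orientation': array([-3.42155104e-04,  1.43875104e-01,  9.89595250e-01, -1.03829704e-03]), 'force': array([ 0.25140928,  0.26045668, -0.98825175]), 'torque': array([-0.01868147, -0.0364374 ,  0.01514949]), 'finger_force': 0.0, 'opening': 0.08537247737323968}
{'camera_matrix': array([[518.8171235 ,   0.        , 283.24724398],
       [  0.        , 518.8171235 , 212.42329705],
       [  0.        ,   0.        ,   1.        ]]), 'extrinsics': array([[-0.21904957, -0.58587156,  0.7802383 ,  1.25264217],
       [ 0.97569329, -0.13670307,  0.17127429,  0.18314088],
       [ 0.00631623,  0.79879083,  0.60157569,  0.65922419],
       [ 0.        ,  0.        ,  0. 
[... 284 characters left out ...]
71182194,  0.39323202, -0.58196057, -0.66792776],
       [-0.00384604,  0.82638407,  0.56309376,  0.7015597 ],
       [ 0.        ,  0.        ,  0.        ,  1.        ]])}
{'camera_matrix': array([[321.44200544,   0.        , 277.07690659],
       [  0.        , 321.44200544, 208.98735377],
       [  0.        ,   0.        ,   1.        ]]), 'hand_eye': array([[-5.36065970e-04,  9.57871975e-01,  2.87195042e-01,
         7.43434294e-02],
       [ 9.99999560e-01,  7.34411717e-04, -5.82902358e-04,
        -1.02629476e-04],
       [-7.69265237e-04,  2.87194603e-01, -9.57871948e-01,
        -1.42370367e-01],
       [ 0.00000000e+00,  0.00000000e+00,  0.00000000e+00,
         1.00000000e+00]])}
```

View pics/scene0.png

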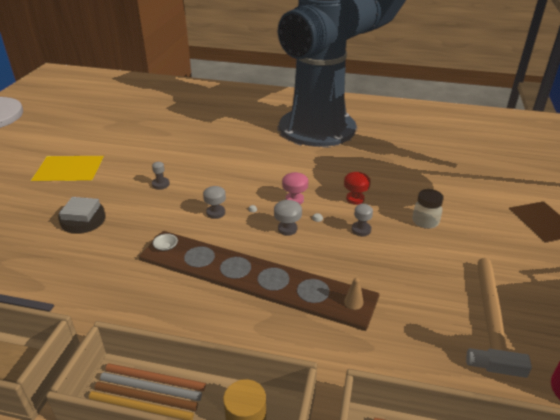

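View pics/side0.png

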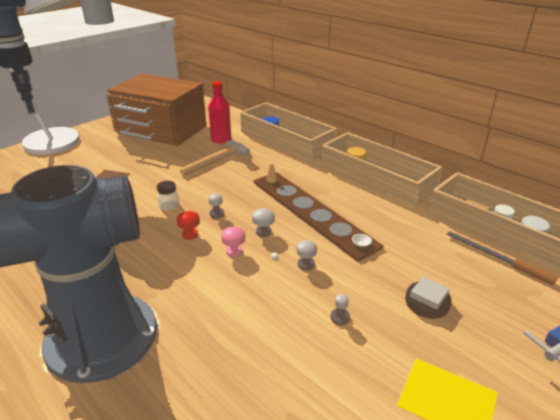

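The scene shows four grey stakes at about (159,170), (214,197), (288,212) and (363,215). The lookalikes to avoid are pink (294,185), red (357,183) and the scrap block (80,212). The jar is at (429,207), the cone at (355,290), the pads at (313,290), (273,278), (236,267) and (199,256), and the dish at (165,242). I'll check sizes in an enlarged crop.

```bash
python3 - <<'E'
from h import *
im=cv2.imread('pics/scene0.png')[145:325,135:455]
cv2.imwrite('pics/c1.png',cv2.resize(im,None,fx=2.5,fy=2.5,interpolation=cv2.INTER_CUBIC))
im=cv2.imread('pics/side0.png')[160:330,150:390]
cv2.imwrite('pics/c2.png',cv2.resize(im,None,fx=3.3,fy=3.3,interpolation=cv2.INTER_CUBIC))
E
```

```text
(no output)
```

View pics/c1.png

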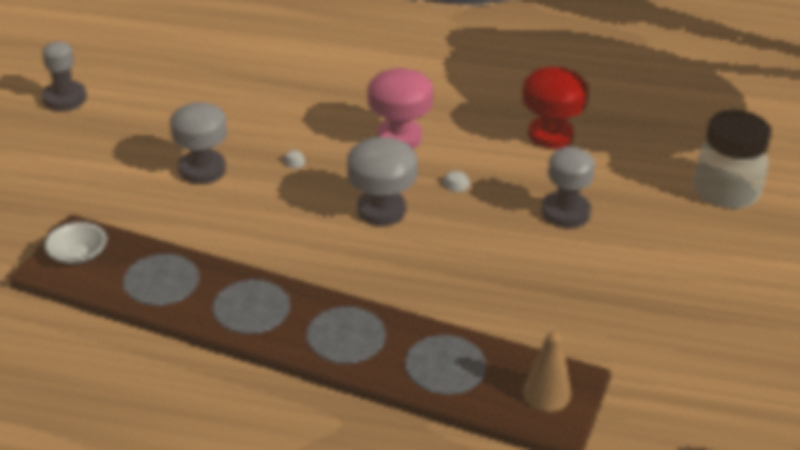

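View pics/c2.png

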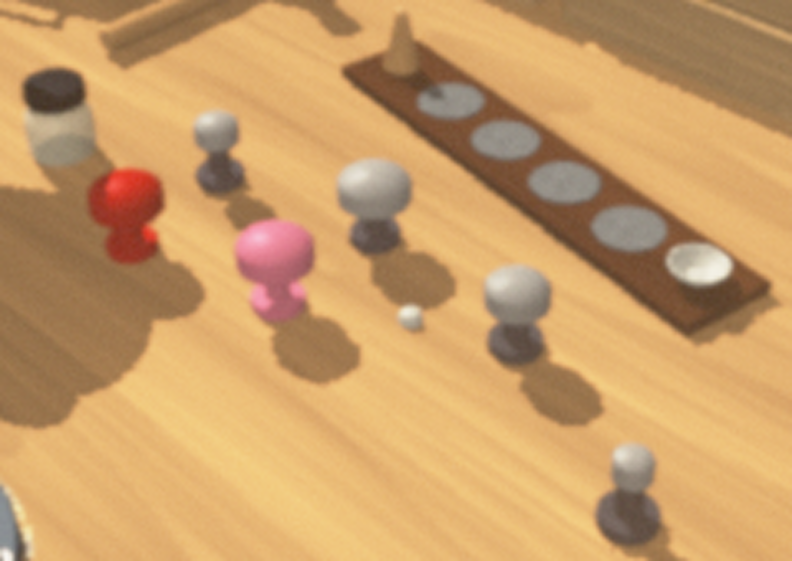

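The crops confirm the choice. In c1, head widths are 33, 46, 57 and 70 px at x=58, 571, 199 and 382, which matches 26, 36, 46 and 56 mm. Pink (400,98) and red (555,96) are excluded.

```bash
python3 - <<'E'
from h import *
np.set_printoptions(precision=4,suppress=True)
A=T('scene');B=T('side')
f1=lambda x,y:(135+x/2.5-.3,145+y/2.5-.3); f2=lambda x,y:(150+x/3.3-.35,160+y/3.3-.35)
D={'26':((58,56),(633,467),.047),'26f':((63,96),(628,515),.006),'36':((571,169),(216,131),.047),'36f':((567,209),(220,173),.006),'46':((199,126),(517,295),.047),'46f':((201,166),(516,341),.006),
'56':((382,166),(374,188),.048),'56f':((381,207),(375,234),.006),'pinkH':((400,98),(275,250),.048),'redH':((555,96),(126,198),.048),'jarcap':((739,133),(54,90),.06),
'padA':((445,364),(451,101),.014),'padB':((346,334),(505,139),.014),'padC':((252,306),(564,182),.014),'padD':((161,279),(629,228),.014),'conetip':((550,335),(403,15),.07)}
def tri(a,b):
    M=[];r=[]
    for KT,p in((A,a),(B,b)):
        K,E=KT;d=np.linalg.inv(K)@[*p,1];d=E[:3,:3]@[d[0],-d[1],-d[2]];d/=np.linalg.norm(d);P=np.eye(3)-np.outer(d,d);M.append(P);r.append(P@E[:3,3])
    return np.linalg.solve(sum(M),sum(r))
for k,(a,b,z) in D.items():
    a=f1(*a);b=f2(*b)
    print(k,ray(A,*a,z)[:2],ray(B,*b,z)[:2],tri(a,b))
E
```

```text
26 [ 0.359  -0.2978] [ 0.3562 -0.3003] [ 0.3572 -0.2992  0.0456]
26f [ 0.3613 -0.298 ] [ 0.3569 -0.3   ] [ 0.3585 -0.2992  0.0041]
36 [0.4225 0.1616] [0.4177 0.1593] [0.4196 0.1616 0.045 ]
36f [0.4215 0.1623] [0.4188 0.1605] [0.42   0.1622 0.0047]
46 [ 0.4331 -0.1417] [ 0.4292 -0.1451] [ 0.4309 -0.1431  0.0451]
46f [ 0.4334 -0.143 ] [ 0.4301 -0.1452] [ 0.4315 -0.1439  0.0044]
56 [0.4538 0.0163] [0.4488 0.0134] [0.451  0.0157 0.0458]
56f [0.4529 0.0158] [0.4484 0.013 ] [0.4504 0.0152 0.0039]
pinkH [0.3566 0.0107] [0.3474 0.0085] [0.3503 0.0106 0.0446]
redH [0.3236 0.1382] [0.3125 0.1347] [0.3159 0.1385 0.0437]
jarcap [0.3615 0.2884] [0.3535 0.2833] [0.3566 0.2889 0.0565]
padA [0.6221 0.0978] [0.618  0.0947] [0.6204 0.0973 0.012 ]
padB [0.6089 0.0244] [0.6059 0.0225] [0.6075 0.024  0.0126]
padC [ 0.5961 -0.0487] [ 0.5921 -0.0518] [ 0.5943 -0.0497  0.012 ]
padD [ 0.5833 -0.123 ] [ 0.5795 -0.1259] [ 0.5815 -0.1241  0.0121]
conetip [0.6359 0.1668] [0.6246 0.1582] [0.6314 0.166  0.0649]
```

```bash
cat >> h.py <<'E'
def go(x,y,z,yaw=-10):
    "print tool-frame shift from measured pose to target (tool-y heading yaw deg)"
    s=manip.state(); q=s['orientation']; r=R.from_quat([q[1],q[2],q[3],q[0]])
    d=r.inv().apply(np.array([x,y,z])-s['eef_pos']); M=r.as_matrix()
    a=np.radians(yaw); ty=np.array([np.cos(a),np.sin(a),0]); tz=np.array([0,0,-1.]); W=np.c_[np.cross(ty,tz),ty,tz]
    w=np.degrees((r.inv()*R.from_matrix(W)).as_rotvec())
    print('t %.1f pos'%s['time'],np.round(s['eef_pos'],4),'shift mm',np.round(d*1e3,1),'turn',np.round(w,2),'F',np.round(s['force'],1),'open %.1f'%(s['opening']*1e3),'ff %.1f'%s['finger_force'])
E
for i in 1 2; do :; done
python3 -m crank '1 -.030 -.029 0 0 0 0;1 -.030 -.029 0 0 0 0;1 -.030 -.029 0 0 0 0;1 -.030 -.029 0 0 0 0;1 -.030 -.029 0 0 0 0;1 -.030 -.029 0 0 0 0'
python3 -m crank '1 -.030 -.029 0 0 0 0;1 -.030 -.029 0 0 0 0;1 -.030 -.029 0 0 0 0;1 -.030 -.029 0 0 0 0;1 -.030 -.029 0 0 0 0;1 -.030 -.029 0 0 0 0'
python3 -m crank '1 0 0 0 0 0 8.4;1 0 0 0 0 0 8.4;1 0 0 0 0 0 8.4;1 0 0 0 0 0 8.4;1 0 0 0 0 0 8.4;1 0 0 0 0 0 8.4;1 0 0 0 0 0 8.4;1 0 0 0 0 0 8.4'
python3 -m crank '1 0 0 0 0 0 8.4;1 0 0 0 0 0 7.8;1 0 0 0 0 0 0;1 0 0 0 0 0 0'
python3 - <<'E'
from h import *
go(.420,.161,.13)
shot('wrist','w1.png'); K=T('wrist')
for n,p in(('36',(.42,.161,.048)),('red',(.316,.138,.048))): print(n,proj(K,p))
E
```

```text
time: 0.75
eef_pos: [0.3013, 0.3795, 0.2312]
orientation: [-0.0, 0.144, 0.99, -0.0]
force: [0.4, -0.2, 0.5]
opening: 0.0853
finger_force: 0.0
time: 1.35
eef_pos: [0.4244, 0.1614, 0.2313]
orientation: [-0.0, 0.144, 0.99, 0.0]
force: [0.9, 1.2, 0.2]
opening: 0.0853
finger_force: 0.0
time: 2.15
eef_pos: [0.4237, 0.163, 0.2312]
orientation: [-0.0, 0.67, 0.743, -0.0]
force: [-0.3, 0.2, -0.1]
opening: 0.0855
finger_force: 0.0
time: 2.55
eef_pos: [0.4238, 0.163, 0.2312]
orientation: [-0.0, 0.765, 0.644, -0.0]
force: [-0.2, -0.9, 0.5]
opening: 0.0854
finger_force: 0.0
t 2.5 pos [0.4238 0.163  0.2312] shift mm [ -2.6  -3.4 101.2] turn [-0.02  0.01  0.22] F [-0.2 -0.9  0.5] open 85.4 ff 0.0
36 [274.98710227 189.01267112]
red [183.35315624 225.71834965]
```

View pics/w1.png

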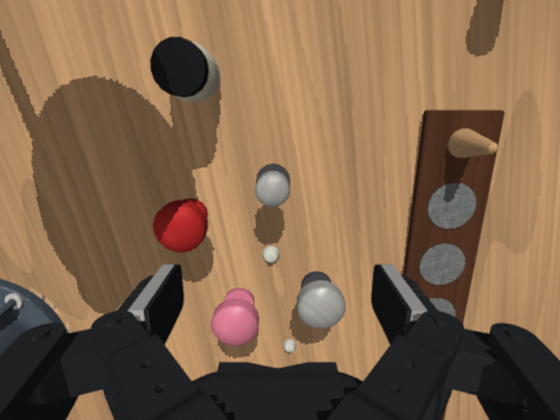

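The wrist view shows the 36 head at (273,187), 2 px from the prediction. Pad A is at (452,206), pad B at (442,264), the 56 head at (321,303) and the jar at (180,67).

```bash
python3 - <<'E'
from h import *
K=T('wrist')
for n,u,v,z in(('36',273,187,.047),('A',452,206,.014),('B',442,264,.014),('56',321,303,.047),('jar',180,67,.065)): print(n,ray(K,u,v,z))
E
```

```text
36 [0.41828808 0.16323606 0.047     ]
A [0.61794824 0.09807712 0.014     ]
B [0.6045603  0.02498786 0.014     ]
56 [0.44919578 0.01787123 0.047     ]
jar [0.3570692  0.28828416 0.065     ]
```

```bash

python3 -m crank '1 -.002 -.0045 .03 0 0 .2;1 0 0 .045 0 0 0;1 0 0 .045 0 0 0;1 0 0 .03 0 0 0;1 0 0 .03 0 0 0;1 0 0 .025 0 0 0;1 0 0 0 0 0 0;1 0 0 0 0 0 0' 60
python3 -m crank '.3 0 0 0 0 0 0;.3 0 0 0 0 0 0;.25 0 0 0 0 0 0;.25 0 0 0 0 0 0;.25 0 0 0 0 0 0;.25 0 0 0 0 0 0' 60
python3 - <<'E'
from h import *
go(.419,.162,.026)
E
```

```text
time: 3.4
eef_pos: [0.4191, 0.1618, 0.0263]
orientation: [-0.0, 0.767, 0.642, -0.0]
force: [0.6, -0.5, 0.1]
opening: 0.0854
finger_force: 0.0
time: 4.0
eef_pos: [0.4195, 0.1619, 0.0275]
orientation: [0.0, 0.767, 0.642, 0.001]
force: [-1.5, 0.9, 8.6]
opening: 0.0342
finger_force: 58.8
t 4.0 pos [0.4195 0.1619 0.0275] shift mm [-0.  -0.5  1.5] turn [ 0.1  -0.03 -0.14] F [-1.5  0.9  8.6] open 34.2 ff 58.8
```

```bash

python3 -m crank '.2 0 0 -.01 0 0 0;.2 0 0 -.02 0 0 0;.2 0 0 -.03 0 0 0;.2 -.006 .012 -.02 0 0 0;.2 -.012 .024 0 0 0 0;.2 -.017 .035 0 0 0 0;.2 -.017 .035 0 0 0 0;.2 -.017 .035 0 0 0 0' 60
python3 -m crank '.2 -.017 .035 0 0 0 0;.2 -.012 .024 0 0 0 0;.2 -.005 .008 0 0 0 0;.2 0 0 0 0 0 0;.2 0 0 0 0 0 0'
python3 - <<'E'
from h import *
go(.606,.0245,.0415); shot('wrist','w2.png')
E
```

```text
time: 4.8
eef_pos: [0.5464, 0.0682, 0.107]
orientation: [-0.0, 0.767, 0.642, -0.0]
force: [0.9, -0.5, -3.6]
opening: 0.0344
finger_force: 60.2
time: 5.3
eef_pos: [0.6035, 0.0247, 0.106]
orientation: [-0.001, 0.767, 0.642, -0.001]
force: [-0.8, 0.6, -2.8]
opening: 0.0336
finger_force: 60.2
t 5.3 pos [0.6035 0.0247 0.106 ] shift mm [ 0.2  2.7 64.5] turn [-0.21 -0.01 -0.13] F [-0.8  0.6 -2.8] open 33.6 ff 60.2
```

View pics/w2.png

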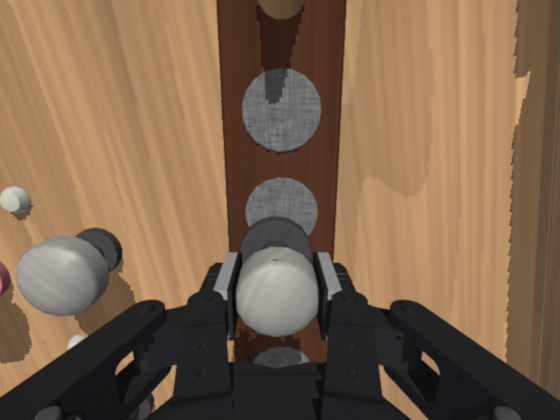

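The 36 is held upright over pad B. Pad A's centre is at (282,109), and pad B spans x 245–318 with its top edge at y 178.

```bash
python3 - <<'E'
from h import *
K=T('wrist')
print(ray(K,282,109,.014)); t=ray(K,281.5,178,.014); print(t, t-.028*np.array([.174,.985,0]), ray(K,281.5,213,.014))
print('foot px if centred', proj(K,np.r_[manip.state()['eef_pos'][:2],.066]))
E
```

```text
[0.61862551 0.09923996 0.014     ]
[0.60989842 0.05128349 0.014     ] [0.60502642 0.02370349 0.014     ] [0.6052319  0.02455823 0.014     ]
foot px if centred [279.25481005 238.37252746]
```

```bash

python3 -m crank '.2 0 .002 .01 0 0 0;.2 0 0 .02 0 0 0;.2 0 0 .02 0 0 0;.2 0 0 .007 0 0 0;.2 0 0 .003 0 0 0;.2 0 0 .002 0 0 0;.2 0 0 0 0 0 0;.2 0 0 0 0 0 0'
python3 -c "
from h import *
go(.6055,.0245,.0415)"
```

```text
time: 6.15
eef_pos: [0.6083, 0.0234, 0.0451]
orientation: [0.001, 0.767, 0.642, 0.001]
force: [0.5, 0.3, -2.9]
opening: 0.0342
finger_force: 60.1
t 6.2 pos [0.6083 0.0234 0.0451] shift mm [ 0.6 -3.   3.6] turn [ 0.09 -0.   -0.14] F [ 0.5  0.3 -2.9] open 34.2 ff 60.1
```

```bash

python3 -m crank '.2 0 -.002 .001 0 0 0;.2 0 0 .001 0 0 0;.2 0 0 .001 0 0 0;.2 0 0 .001 0 0 0;.2 0 0 0 0 0 0;.2 0 0 0 0 0 0'
python3 -c "
from h import *
go(.6055,.0245,.0415)"
```

```text
time: 6.75
eef_pos: [0.6057, 0.0238, 0.0416]
orientation: [0.0, 0.767, 0.642, 0.0]
force: [-2.5, -0.6, 6.7]
opening: 0.0339
finger_force: 60.9
t 6.8 pos [0.6057 0.0238 0.0416] shift mm [ 0.7 -0.3  0.1] turn [ 0.01  0.   -0.14] F [-2.5 -0.6  6.7] open 33.9 ff 60.9
```

```bash

python3 -m crank '.7 0 0 0 0 0 0;.7 0 0 0 0 0 0;.7 0 0 0 0 0 0;.7 0 0 0 0 0 0;.7 0 0 -.01 0 0 0;.7 0 0 -.03 0 0 0;.8 0 0 -.04 0 0 0;.9 0 0 -.04 0 0 0'
python3 -m crank '1 -.010 -.008 0 0 0 0;1 -.025 -.020 0 0 0 0;1 -.030 -.022 0 0 0 0;1 -.030 -.022 0 0 0 0;1 -.030 -.022 0 0 0 0;1 -.030 -.022 0 0 0 0;1 -.025 -.017 0 0 0 0;1 -.015 -.010 0 0 0 0'
python3 -m crank '1 0 0 0 0 0 0;1 0 0 0 0 0 0;1 0 0 0 0 0 0'
python3 - <<'E'
from h import *
K=T('wrist');go(.431,-.1435,.023);shot('wrist','w3.png')
print(proj(K,(.431,-.1435,.048)))
E
```

```text
time: 7.55
eef_pos: [0.6054, 0.0238, 0.1617]
orientation: [-0.0, 0.767, 0.642, -0.0]
force: [0.7, -0.7, 1.1]
opening: 0.0771
finger_force: 0.0
time: 8.35
eef_pos: [0.4283, -0.1439, 0.1603]
orientation: [-0.001, 0.767, 0.641, -0.0]
force: [-0.2, 0.1, -0.8]
opening: 0.0855
finger_force: 0.0
time: 8.65
eef_pos: [0.4311, -0.1426, 0.1603]
orientation: [0.0, 0.767, 0.642, 0.0]
force: [0.1, 0.3, -0.2]
opening: 0.0853
finger_force: 0.0
t 8.7 pos [ 0.4311 -0.1426  0.1603] shift mm [ -0.9  -0.  137.3] turn [ 0.02 -0.   -0.12] F [ 0.1  0.3 -0.2] open 85.3 ff 0.0
[278.57655503 206.5279401 ]
```

View pics/w3.png

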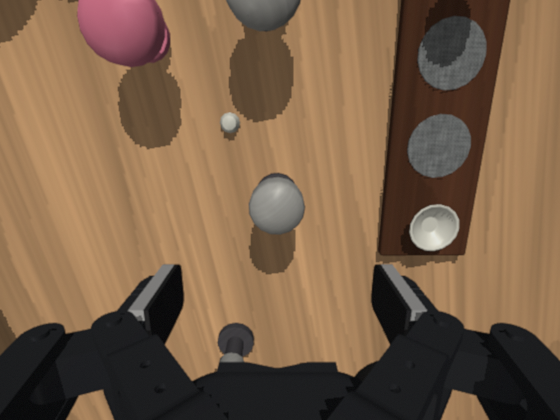

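The wrist view shows the 46 head at (277,206), on prediction, with pads C (452,53) and D (439,146). I'll grasp it.

```bash
python3 - <<'E'
from h import *
K=T('wrist');print(ray(K,452,53,.014),ray(K,439,146,.014))
E
python3 -m crank '1 -.001 -.001 .02 0 0 0;1 0 0 .04 0 0 0;1 0 0 .03 0 0 0;1 0 0 .025 0 0 0;1 0 0 .015 0 0 0;1 0 0 .005 0 0 0;1 0 0 0 0 0 0;1 0 0 0 0 0 0' 60
python3 -m crank '.3 0 0 0 0 0 0;.3 0 0 0 0 0 0;.3 0 0 0 0 0 0;.3 0 0 0 0 0 0;.3 0 0 0 0 0 0' 60
python3 -c "
from h import *
go(.593,-.050,.12)"
```

```text
[ 0.5920806  -0.04920745  0.014     ] [ 0.57910315 -0.12313415  0.014     ]
time: 9.5
eef_pos: [0.4301, -0.1438, 0.0258]
orientation: [0.001, 0.767, 0.642, 0.0]
force: [1.6, 0.2, -0.1]
opening: 0.0854
finger_force: 0.0
time: 10.0
eef_pos: [0.43, -0.1441, 0.0263]
orientation: [0.001, 0.767, 0.642, 0.0]
force: [0.3, 0.3, 6.8]
opening: 0.0443
finger_force: 60.0
t 10.0 pos [ 0.43   -0.1441  0.0263] shift mm [121.3 144.  -93.5] turn [ 0.11  0.04 -0.15] F [0.3 0.3 6.8] open 44.3 ff 60.0
```

```bash

python3 -m crank '.2 0 0 -.01 0 0 0;.2 0 0 -.02 0 0 0;.2 0 0 -.03 0 0 0;.2 .007 .008 -.02 0 0 0;.2 .015 .018 0 0 0 0;.2 .022 .026 0 0 0 0;.2 .022 .026 0 0 0 0;.2 .022 .026 0 0 0 0' 60
python3 -m crank '.2 .018 .022 0 0 0 0;.2 .011 .013 0 0 0 0;.2 .004 .005 0 0 0 0;.2 0 0 0 0 0 0;.2 0 0 0 0 0 0;.2 0 0 0 0 0 0;.2 0 0 0 0 0 0'
python3 - <<'E'
from h import *
K=T('wrist');go(.593,-.0495,.0403);shot('wrist','w4.png')
E
```

```text
time: 10.8
eef_pos: [0.5476, -0.0746, 0.1057]
orientation: [-0.0, 0.767, 0.642, -0.0]
force: [-0.1, 0.3, -4.0]
opening: 0.0442
finger_force: 62.1
time: 11.5
eef_pos: [0.5916, -0.0506, 0.1053]
orientation: [-0.0, 0.767, 0.641, -0.0]
force: [0.7, -0.0, -3.0]
opening: 0.0439
finger_force: 62.1
t 11.5 pos [ 0.5916 -0.0506  0.1053] shift mm [ 1.3  1.2 65. ] turn [-0.06  0.   -0.2 ] F [ 0.7 -0.  -3. ] open 43.9 ff 62.1
```

View pics/w4.png

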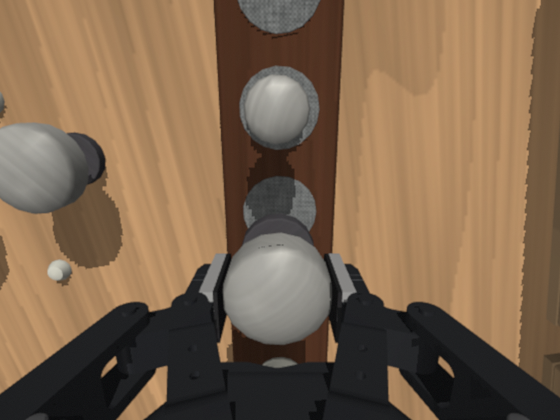

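The 36 stands well on pad B (head (277,109), pad (279,107)), and pad C is centred at x≈279 under the held 46.

```bash
python3 - <<'E'
from h import *
K=T('wrist');print(ray(K,279,107,.014),ray(K,277.5,110,.049),ray(K,279,177,.014)-.028*np.array([.174,.985,0]))
E
python3 -m crank '.2 .0005 .001 .01 0 0 0;.2 0 0 .02 0 0 0;.2 0 0 .02 0 0 0;.2 0 0 .007 0 0 0;.2 0 0 .004 0 0 0;.2 0 0 .001 0 0 0;.2 0 0 .001 0 0 0;.2 0 0 .001 0 0 0'
python3 -m crank '.2 0 0 .001 0 0 0;.2 0 0 0 0 0 0;.2 0 0 0 0 0 0;.2 0 0 0 0 0 0'
```

```text
[0.60558667 0.02528123 0.014     ] [0.60416533 0.02324876 0.049     ] [ 0.59206033 -0.050715    0.014     ]
time: 12.35
eef_pos: [0.5943, -0.0499, 0.042]
orientation: [0.001, 0.767, 0.642, 0.0]
force: [0.2, -0.8, -3.4]
opening: 0.0441
finger_force: 62.0
time: 12.75
eef_pos: [0.5937, -0.0498, 0.0405]
orientation: [0.0, 0.767, 0.642, 0.0]
force: [-0.5, -0.5, -3.3]
opening: 0.0443
finger_force: 62.0
```

Not yet in contact, so I'll go a little lower.

```bash

python3 -m crank '.2 0 -.001 .001 0 0 0;.2 0 0 .0005 0 0 0;.2 0 0 0 0 0 0;.2 0 0 0 0 0 0;.2 0 0 0 0 0 0'
```

```text
time: 13.25
eef_pos: [0.5937, -0.0498, 0.0404]
orientation: [0.001, 0.767, 0.642, 0.001]
force: [-0.7, 0.3, 5.1]
opening: 0.0438
finger_force: 62.9
```

```bash

python3 -m crank '.8 0 0 0 0 0 0;.8 0 0 0 0 0 0;.8 0 0 0 0 0 0;.8 0 0 0 0 0 0;.8 0 0 -.01 0 0 0;.8 0 0 -.03 0 0 0;.9 0 0 -.04 0 0 0;1 0 0 -.04 0 0 0'
python3 -m crank '1 .003 -.010 0 0 0 0;1 .006 -.025 0 0 0 0;1 .008 -.030 0 0 0 0;1 .008 -.030 0 0 0 0;1 .007 -.028 0 0 0 0;1 .005 -.020 0 0 0 0;1 .0025 -.009 0 0 0 0;1 0 0 0 0 0 0'
python3 -m crank '1 0 0 0 0 0 0;1 0 0 0 0 0 0;1 0 0 0 0 0 0'
python3 - <<'E'
from h import *
K=T('wrist');go(.4505,.0158,.023);shot('wrist','w5.png')
print(proj(K,(.4505,.0158,.048)))
E
```

```text
time: 14.05
eef_pos: [0.5922, -0.0495, 0.1602]
orientation: [-0.0, 0.767, 0.642, -0.0]
force: [0.9, -0.6, -0.4]
opening: 0.0856
finger_force: 0.0
time: 14.85
eef_pos: [0.4487, 0.0167, 0.1588]
orientation: [-0.0, 0.767, 0.642, -0.0]
force: [0.1, -0.2, 0.5]
opening: 0.0853
finger_force: 0.0
time: 15.15
eef_pos: [0.4512, 0.0156, 0.1588]
orientation: [0.0, 0.767, 0.642, 0.0]
force: [0.1, 0.3, 0.3]
opening: 0.0847
finger_force: 0.0
t 15.2 pos [0.4512 0.0156 0.1588] shift mm [ 1.000e-01 -8.000e-01  1.358e+02] turn [ 0.06  0.   -0.18] F [0.1 0.3 0.3] open 84.7 ff 0.0
[277.5806459  205.88173152]
```

View pics/w5.png

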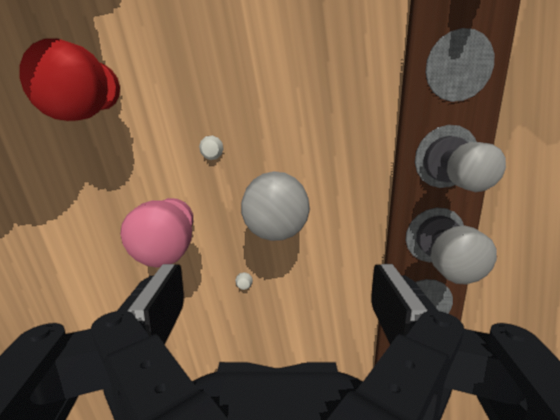

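The grey 56 head is at (275,206), with pink well clear at (156,232). The 36 and 46 stand on pads B and C. Grasping the 56.

```bash

python3 -m crank '1 0 -.0015 .02 0 0 0;1 0 0 .04 0 0 0;1 0 0 .03 0 0 0;1 0 0 .025 0 0 0;1 0 0 .015 0 0 0;1 0 0 .005 0 0 0;1 0 0 .001 0 0 0;1 0 0 0 0 0 0' 60
python3 -m crank '.3 0 0 0 0 0 0;.3 0 0 0 0 0 0;.3 0 0 0 0 0 0;.3 0 0 0 0 0 0;.3 0 0 0 0 0 0;.3 0 0 0 0 0 0' 60
python3 -c "
from h import *
go(.580,-.124,.12)"
```

```text
time: 16.0
eef_pos: [0.4491, 0.0162, 0.0232]
orientation: [0.0, 0.767, 0.642, 0.0]
force: [0.2, 0.6, 0.9]
opening: 0.0852
finger_force: 0.0
time: 16.6
eef_pos: [0.4494, 0.0162, 0.0241]
orientation: [0.001, 0.767, 0.642, 0.001]
force: [-0.1, 0.1, 7.6]
opening: 0.0545
finger_force: 61.5
t 16.6 pos [0.4494 0.0162 0.0241] shift mm [-115.   153.5  -95.5] turn [ 0.16  0.01 -0.14] F [-0.1  0.1  7.6] open 54.5 ff 61.5
```

```bash

python3 -m crank '.2 0 0 -.01 0 0 0;.2 0 0 -.02 0 0 0;.2 0 0 -.03 0 0 0;.2 0 0 -.03 0 0 0;.2 -.007 .009 -.01 0 0 0;.2 -.015 .020 0 0 0 0;.2 -.020 .027 0 0 0 0;.2 -.020 .027 0 0 0 0' 60
python3 -m crank '.2 -.020 .027 0 0 0 0;.2 -.018 .024 0 0 0 0;.2 -.011 .014 0 0 0 0;.2 -.004 .0055 0 0 0 0;.2 0 0 0 0 0 0;.2 0 0 0 0 0 0;.2 0 0 0 0 0 0;.2 0 0 0 0 0 0'
python3 - <<'E'
from h import *
K=T('wrist');go(.580,-.124,.038);shot('wrist','w6.png')
E
```

```text
time: 17.4
eef_pos: [0.5188, -0.0594, 0.1233]
orientation: [-0.001, 0.767, 0.642, -0.0]
force: [0.8, -0.1, -4.5]
opening: 0.0545
finger_force: 64.9
time: 18.2
eef_pos: [0.5785, -0.1229, 0.1228]
orientation: [-0.001, 0.767, 0.642, -0.0]
force: [-0.2, -0.9, -5.7]
opening: 0.0541
finger_force: 64.9
t 18.2 pos [ 0.5785 -0.1229  0.1228] shift mm [-0.9  1.8 84.8] turn [-0.07 -0.02 -0.1 ] F [-0.2 -0.9 -5.7] open 54.1 ff 64.9
```

View pics/w6.png

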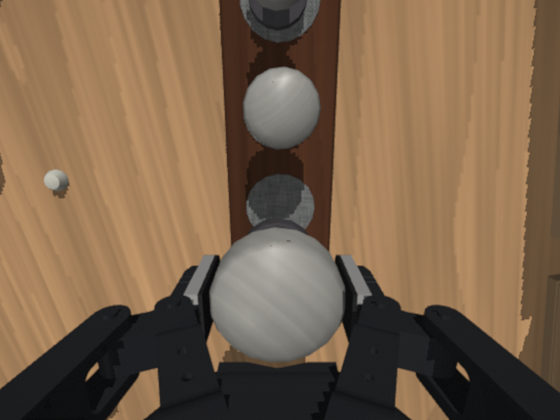

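Pad D spans x 247–314 with its top edge at y 174, and the 46 stands at (282,108).

```bash
python3 - <<'E'
from h import *
K=T('wrist');print(ray(K,280.5,174,.014)-.028*np.array([.174,.985,0]),ray(K,282,108,.052))
E
python3 -m crank '.2 -.0005 .0005 .01 0 0 0;.2 0 0 .02 0 0 0;.2 0 0 .025 0 0 0;.2 0 0 .015 0 0 0;.2 0 0 .007 0 0 0;.2 0 0 .003 0 0 0;.2 0 0 .002 0 0 0;.2 0 0 .001 0 0 0'
python3 -m crank '.2 0 0 0 0 0 0;.2 0 0 0 0 0 0;.2 0 0 0 0 0 0'
```

```text
[ 0.57992329 -0.12435821  0.014     ] [ 0.59391616 -0.04838888  0.052     ]
time: 19.05
eef_pos: [0.5804, -0.1247, 0.0404]
orientation: [0.001, 0.767, 0.642, 0.0]
force: [-0.7, 0.1, -4.5]
opening: 0.0544
finger_force: 64.8
time: 19.35
eef_pos: [0.58, -0.1246, 0.0403]
orientation: [0.0, 0.767, 0.642, 0.0]
force: [1.2, -0.6, -5.4]
opening: 0.0543
finger_force: 64.8
```

```bash

python3 -m crank '.2 0 0 .001 0 0 0;.2 0 0 .001 0 0 0;.2 0 0 .0005 0 0 0;.2 0 0 0 0 0 0;.2 0 0 0 0 0 0;.2 0 0 0 0 0 0'
```

```text
time: 19.95
eef_pos: [0.5799, -0.1245, 0.0381]
orientation: [0.0, 0.767, 0.642, 0.0]
force: [-1.6, 1.1, 6.6]
opening: 0.0541
finger_force: 65.8
```

```bash

python3 -m crank '.9 0 0 0 0 0 0;.9 0 0 0 0 0 0;.9 0 0 0 0 0 0;.9 0 0 0 0 0 0;.9 0 0 -.01 0 0 0;.9 0 0 -.03 0 0 0;1 0 0 -.04 0 0 0;1 0 0 -.04 0 0 0'
python3 -m crank '1 -.010 -.010 0 0 0 0;1 -.025 -.022 0 0 0 0;1 -.030 -.027 0 0 0 0;1 -.030 -.027 0 0 0 0;1 -.030 -.027 0 0 0 0;1 -.030 -.027 0 0 0 0;1 -.030 -.027 0 0 0 0;1 -.018 -.015 0 0 0 0'
python3 -m crank '1 -.008 -.0065 0 0 0 0;1 0 0 0 0 0 0;1 0 0 0 0 0 0;1 0 0 0 0 0 0'
python3 - <<'E'
from h import *
K=T('wrist');go(.3578,-.299,.027);shot('wrist','w7.png')
print(proj(K,(.3578,-.299,.048)))
E
```

```text
time: 20.75
eef_pos: [0.5794, -0.1243, 0.1588]
orientation: [-0.0, 0.767, 0.642, -0.0]
force: [1.2, 0.2, -0.5]
opening: 0.0853
finger_force: 0.0
time: 21.55
eef_pos: [0.3622, -0.2931, 0.1573]
orientation: [-0.0, 0.767, 0.641, -0.0]
force: [-0.1, -0.6, 0.1]
opening: 0.0857
finger_force: 0.0
time: 21.95
eef_pos: [0.3578, -0.2982, 0.1573]
orientation: [-0.0, 0.766, 0.642, 0.0]
force: [-0.1, -0.2, -0.4]
opening: 0.0854
finger_force: 0.0
t 21.9 pos [ 0.3578 -0.2982  0.1573] shift mm [ -0.9   0.2 130.3] turn [ 0.01 -0.01 -0.06] F [-0.1 -0.2 -0.4] open 85.4 ff 0.0
[278.79449821 207.53689377]
```

View pics/w7.png

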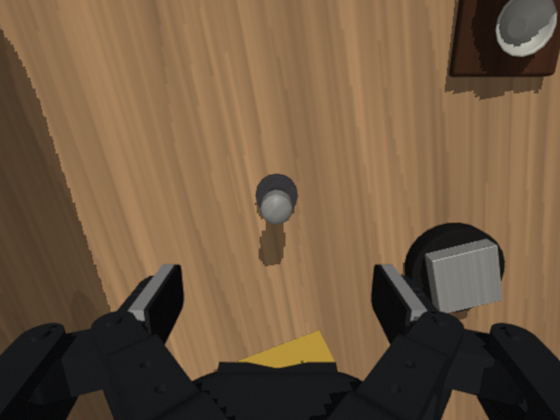

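The 26 head is at (275,207), on prediction, with the block well clear. Grasping it.

```bash

python3 -m crank '1 -.001 -.001 .02 0 0 0;1 0 0 .04 0 0 0;1 0 0 .03 0 0 0;1 0 0 .020 0 0 0;1 0 0 .012 0 0 0;.8 0 0 .006 0 0 0;.7 0 0 .001 0 0 0;.6 0 0 0 0 0 0' 50
python3 -m crank '.1 0 0 0 0 0 0;.1 0 0 0 0 0 0;.1 0 0 0 0 0 0;.1 0 0 0 0 0 0;.1 0 0 0 0 0 0;.1 0 0 0 0 0 0' 50
python3 -m crank '.1 0 0 0 0 0 0'
python3 -c "
from h import *
go(.619,.0985,.14)"
```

```text
time: 22.8
eef_pos: [0.3563, -0.3, 0.0288]
orientation: [0.001, 0.767, 0.642, -0.0]
force: [-0.2, 0.1, -0.9]
opening: 0.0511
finger_force: 0.0
time: 23.4
eef_pos: [0.3564, -0.3003, 0.0293]
orientation: [0.001, 0.767, 0.642, -0.0]
force: [0.6, 1.2, 6.4]
opening: 0.0241
finger_force: 48.7
time: 23.5
eef_pos: [0.3563, -0.3003, 0.0293]
orientation: [0.001, 0.767, 0.642, -0.0]
force: [0.1, 1.2, 7.1]
opening: 0.0241
finger_force: 48.7
t 23.5 pos [ 0.3563 -0.3003  0.0293] shift mm [ 438.7  188.4 -111. ] turn [ 0.1   0.08 -0.16] F [0.1 1.2 7.1] open 24.1 ff 48.7
```

```bash

python3 -m crank '.1 0 0 -.01 0 0 0;.1 0 0 -.02 0 0 0;.1 0 0 -.03 0 0 0;.1 0 0 -.03 0 0 0;.1 0 0 -.03 0 0 0;.1 .010 .004 0 0 0 0;.1 .025 .011 0 0 0 0;.1 .038 .0163 0 0 0 0' 50
python3 -m crank '.1 .038 .0163 0 0 0 0;.1 .038 .0163 0 0 0 0;.1 .038 .0163 0 0 0 0;.1 .038 .0163 0 0 0 0;.1 .038 .0163 0 0 0 0;.1 .038 .0163 0 0 0 0;.1 .038 .0163 0 0 0 0;.1 .038 .0163 0 0 0 0'
python3 -m crank '.1 .032 .0137 0 0 0 0;.1 .020 .0086 0 0 0 0;.1 .010 .0042 0 0 0 0;.1 0 0 0 0 0 0;.1 0 0 0 0 0 0;.1 0 0 0 0 0 0;.1 0 0 0 0 0 0'
python3 - <<'E'
from h import *
K=T('wrist');go(.619,.0985,.0433);shot('wrist','w8.png')
E
```

```text
time: 24.3
eef_pos: [0.3994, -0.2334, 0.1481]
orientation: [0.0, 0.768, 0.64, -0.0]
force: [1.0, -0.7, -2.5]
opening: 0.0244
finger_force: 49.4
time: 25.1
eef_pos: [0.5806, 0.0452, 0.1469]
orientation: [-0.001, 0.767, 0.642, -0.001]
force: [-0.3, -1.2, -2.3]
opening: 0.0243
finger_force: 49.4
time: 25.8
eef_pos: [0.6178, 0.0981, 0.1483]
orientation: [-0.0, 0.767, 0.641, -0.0]
force: [-0.3, 0.1, -1.8]
opening: 0.0238
finger_force: 49.4
t 25.8 pos [0.6178 0.0981 0.1483] shift mm [  0.7   1.2 105. ] turn [-0.05  0.02 -0.24] F [-0.3  0.1 -1.8] open 23.8 ff 49.4
```

View pics/w8.png

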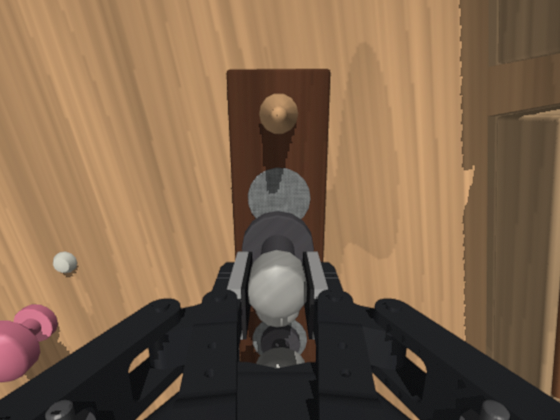

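Pad A spans x 248–310 with its top edge at y 168. The cone is ahead of it at (279,115), so this is the correct end.

```bash
python3 - <<'E'
from h import *
K=T('wrist');print(ray(K,279,168,.014)-.028*np.array([.174,.985,0]))
E
python3 -m crank '.1 .0005 .0005 .01 0 0 0;.1 0 0 .025 0 0 0;.1 0 0 .03 0 0 0;.1 0 0 .02 0 0 0;.1 0 0 .010 0 0 0;.1 0 0 .004 0 0 0;.1 0 0 .001 0 0 0;.1 0 0 .001 0 0 0'
python3 -m crank '.1 0 0 .001 0 0 0;.1 0 0 .0005 0 0 0;.1 0 0 0 0 0 0;.1 0 0 0 0 0 0'
```

```text
[0.61839659 0.09748937 0.014     ]
time: 26.65
eef_pos: [0.62, 0.0995, 0.0482]
orientation: [0.001, 0.767, 0.642, 0.001]
force: [-0.1, 0.3, -1.5]
opening: 0.024
finger_force: 49.4
time: 27.05
eef_pos: [0.6192, 0.0996, 0.0462]
orientation: [0.0, 0.767, 0.642, 0.0]
force: [-0.5, 0.6, -2.3]
opening: 0.0243
finger_force: 49.4
```

```bash

python3 -m crank '.1 -.001 0 .001 0 0 0;.1 0 0 .001 0 0 0;.1 0 0 .0005 0 0 0;.1 0 0 .0005 0 0 0;.1 0 0 0 0 0 0;.1 0 0 0 0 0 0;.1 0 0 0 0 0 0'
```

```text
time: 27.75
eef_pos: [0.6189, 0.0986, 0.0433]
orientation: [0.0, 0.767, 0.642, 0.0]
force: [-1.2, -0.3, 4.7]
opening: 0.0241
finger_force: 50.1
```

Contact made. I'll release, rise and back off, then check.

```bash

python3 -m crank '.7 0 0 0 0 0 0;.7 0 0 0 0 0 0;.7 0 0 0 0 0 0;.7 0 0 0 0 0 0;.7 0 0 -.01 0 0 0;.7 0 0 -.03 0 0 0;.9 0 0 -.04 0 0 0;1 0 0 -.04 0 0 0'
python3 -m crank '1 0 -.03 -.04 0 0 0;1 -.02 -.04 -.02 0 0 0;1 -.02 -.04 0 0 0 0;1 -.02 -.04 0 0 0 0;1 0 0 0 0 0 0;1 0 0 0 0 0 0;1 0 0 0 0 0 0'
python3 - <<'E'
from h import *
K=T('wrist');go(.6,0,.2);a=shot('wrist','w9.png');b=shot('side','s9.png')
cv2.imwrite('pics/f.png',np.hstack([cv2.resize(a,(400,300)),cv2.resize(b[140:310,150:390],(400,300))])[:,:,::-1])
E
```

```text
time: 28.55
eef_pos: [0.6185, 0.0986, 0.1642]
orientation: [-0.0, 0.767, 0.642, -0.0]
force: [0.6, -0.1, 0.6]
opening: 0.0846
finger_force: 0.0
time: 29.25
eef_pos: [0.4627, 0.0659, 0.2237]
orientation: [0.001, 0.767, 0.642, 0.001]
force: [0.8, -0.2, -0.1]
opening: 0.0856
finger_force: 0.0
t 29.2 pos [0.4627 0.0659 0.2237] shift mm [-40.6 146.7  24.2] turn [ 0.21 -0.02 -0.15] F [ 0.8 -0.2 -0.1] open 85.6 ff 0.0
```

View pics/f.png

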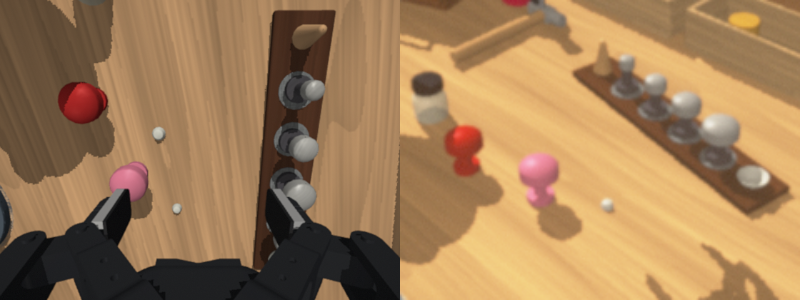

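All four stakes stand centred on the pads in order from the cone (side view, left to right: 26, 36, 46, 56). The jar is untouched, so I'm handing in.

```bash
python3 -c "
from rig import manip
print(manip.hand_in())"
```

```text
the job is handed in; nothing more can be done
None
```

The job is handed in (no verdict was returned): the four stakes stand upright on their pads in size order, smallest next to the ring cone, the jar was not touched, and it took about 29 s.

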